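# Seat the keyed seal hub on the spindle

### The job

Put the salmon-coloured seal hub with the two flats onto the shaft of the blue assembly stand, collar upwards, and turn it by feel under light pressure until its keyway drops over the key; then bring it fully home on the shoulder and let go. Do it gently: the spindle is sprung and must not be driven hard onto its stop (stay below 30 N), and leave the other things on the table where they are.

Things in the scene. Friction and masses are not known exactly. Their poses are not given: they have to be found in the camera images.
- hub: Loose seal hub, about 0.35 kg, lying flange down. Origin: centre of its underside; z up its axis. Flange: grey disc 84 mm across, 12 mm thick. On it a salmon collar 54 mm across, z 12 to 42 mm, with two flats 44 mm apart, about 30 mm long, facing its +y and -y: grip there from above. Through bore 26.5 mm.
- keyway (a point): On the hub's top, at the mouth of its keyway, 16.5 mm from the axis towards the hub's +x. The keyway is 10 mm wide, runs the full height and reaches from the bore out to 19.5 mm from the axis. A short green line on the flange marks this side. Axes as the hub's.
- stand: Stand fixed to the table. Origin: centre of its underside. Blue base 130 (x) x 110 (y) x 20 mm, grey housing 76 mm across up to z 48 mm, then a sprung spindle: aluminium shoulder disc 60 mm across, top at z 75 mm, with the upright shaft and its key. The spindle starts to sink at about 6 N (hub's weight included), 0.9 N more per mm, to a hard stop after 12 mm, and springs up again.
- seat (a point): Centre of the shoulder's top face, on the shaft's axis; sinks with the spindle; axes as the stand's. The home hub's underside lies on it. A brass key 8 mm wide stands on it against the shaft, 16 mm high, reaching 18 mm from the axis. Where the key points varies and is not measured: within 0.6 rad either side of the stand's +x. The shaft does not turn.
- nose (a point): Tip of the shaft, 62 mm above seat. The steel shaft is 24 mm in diameter up to 52 mm above seat; the last 10 mm are a cone, 10 mm wide at the tip.
- seal_a: Finished seal, bystander: ring 89 mm outer, 60 mm inner diameter, 30 mm high, black, salmon and green from below. Origin at the centre of its underside.
- seal_b: Second finished seal, same as seal_a.
- tin: Green tin, bystander, 60 mm diameter, 120 mm high, standing; origin at the centre of its underside.
- wrench: Steel wrench lying flat along its x, bystander.
- driver: Screwdriver with a green handle lying along its x, bystander.
- spacer: Flat green spacer ring 56 mm outer, 36 mm inner diameter, 12 mm high, bystander; origin at the centre of its underside.
There are look-alikes about, which are no part of the job. Leave any purple look-alike of the hub alone. Leave any green look-alike of the stand alone.

How it is judged:
On the way, in this order (a step that is already met when the one before it is completed fails the run):
1. the hub is threaded upright over the shaft, down to about the top of the key (horizontal distance between hub and seat below 0.004 m and angle between hub's own z axis and vertical below 0.05 rad and z of hub in the frame of seat below 0.022 m), for 0.2 s.
2. the keyway has dropped over the key and the hub is down on the shoulder (horizontal distance between hub and seat below 0.004 m and angle between hub's own z axis and vertical below 0.05 rad and z of hub in the frame of seat below 0.0025 m), for 0.2 s.
At the end, for the whole second after the job is handed in: The hub sits on the shoulder with its key engaged: underside within 2.5 mm of the shoulder face, axis within 4 mm of the shaft's, tilted less than 0.05 rad, released and at rest (all of step 2 and linear speed of hub below 0.02 m/s and contact force between hub and the fingers below 0.1 N); the robot touches nothing.
It fails at once if the hub is pushed against the stand with more than 30 N (contact force between hub and stand above 30 N).
It fails at once if one of the other things (seals, tin, wrench, screwdriver, spacer) is moved more than 30 mm (distance of any of seal_a, seal_b, tin, wrench, driver, spacer from where it was at the start of the episode above 0.03 m).
It also fails if it takes over 58 s, if anything falls off the work surface, if the arm or the gripper's body presses on something with over 40 N, if the wrist force passes 120 N, or if a joint passes its speed limit or range.

### The arm

A 6-joint arm with a two-finger parallel gripper is mounted at the origin on the work surface. World frame = base frame: x ahead of the robot, y to its left, z up, the work surface at z = 0. Lengths are in m, angles in rad, forces in N, time in s.
With the tool pointing down it reaches from about 0.35 to 0.975 m from the base axis. Payload 7.1 kg.
Tool frame: the origin (TCP) lies at the very end of the fingers, on their centre line; the grasp point (between the pads) lies 19 mm behind it; z points along the fingers, y is the line along which they close (so a half turn about z gives the same grasp; the last joint's range is limited). The gripper opens to 88 mm and grips with 3 to 60 N. Pads are 20 mm wide; open, the fingers measure 115 mm over their backs; the gripper's body (75 mm by 178 mm) begins 61 mm behind the grasp point.
Start: joints at [-1.177, 0.423, 1.63, -0, 1.089, -0.019], TCP at [0.251, -0.572, 0.223] pointing down, gripper open.
Joint ranges: [-3, 3], [-0.9, 2.11], [0.09, 2.58], [-1.31, 4.45], [0.11, 2.69], [-2.54, 2.54]. Speed limits (rad/s): [2.39, 2.39, 3.01, 3.14, 3.14, 3.14].

### API

Orientations are given as a 3x3 rotation matrix whose columns are the frame's x, y, z axes.
In Python, from workcell import manip gives the robot as it stands. The module is installed in compiled form; this text tells all that it offers.
- The arm moves only by the tool play_rows, never from a script. Its argument "targets" is a list of rows, each an object with "dp": the shift along the tool's x, y, z in m, a list of three; "delta_rot": the turn, a rotation vector about the tool's x, y, z in rad, a list of three; "claw": the opening in per cent of the stroke, from 0 (shut) to 100 (fully open). A call has exactly 8 rows; each row is the pose to reach, as a shift and turn from the pose commanded when the call began, along the tool's axes at that moment; what a row does not reach only later rows make up. A row lasts 1/12 s, in which the tool goes at most 41.7 mm and 7.16 degrees, less where a joint would pass 70% of its speed; a pose out of reach is approached as far as the arm can. A call with a gripper value outside its range is refused whole. The fingers move at their own pace and stop on an object; "newtons" is the grip in N (left out, the last holds). Time passes only in rows, so rows that repeat a pose let the fingers close, or fill a call up. It gives the time, the measured TCP pose, the force, the opening and the grip force at its end, in the units of the state.
- manip.observe(): the state, without advancing time (a new reading comes with each control period).
- manip.read_camera(name): name is "scene" or "top"; returns (picture, depth): 400x640x3 uint8, red, green, blue; 400x640 float32, m along the optical axis (not along the pixel's ray), 0 where there is no reading.
- manip.camera_params(name): a dict with "fx", "fy", "cx", "cy" (pixels), "D" ([k1, k2, p1, p2, k3] as OpenCV has them; the pictures are not rectified), "cam_to_world" (4x4, takes a point from camera to world coordinates). Camera axes: x right, y up, looking along -z (the intrinsics and any distortion apply to the point x, -y, -z); pixel columns grow to the right and rows downward; lengths in m; the calibration is good to about 2 mm. A picture is of the moment at which its call begins. camera_params takes no time and is no camera call.
- manip.sign_off(): hands the job in; it is judged then, once.
The state is a dict: "t": time; "joint_pos": joint angles; "dq": joint speeds; "joint_torque": joint torques, N m; "tool_pos": TCP position; "ee_rot": TCP orientation; "contact_force": force on the tool from outside, world axes, zero at the start; "moment": the same for the moment, N m; "finger_gap": finger opening in m; "finger_force": force on a finger pad.
Only numpy, scipy, OpenCV 4.12 (cv2) and the standard library are available. Lean on these libraries where they do the work, as an engineer would, in place of code of your own. Each camera call takes 0.05 s, during which the arm holds its last target. There are 200 camera calls.

## Working session

There is one attempt and no reset: what is moved stays moved. The work goes in short steps, Python scripts to look and compute and a tool call to move; the robot and the scene stay as the last step left them, time stands still between calls to the robot, and variables do not carry over. Pictures are saved under pics/ and viewed, at most 10 in all, crops included, and the job is handed in when it is done.

Besides the shell and the picture viewer there is one more tool, called after "Emit:" in YAML: its name, and indented under it one key for each argument. play_rows: Moves the arm, as the interface text tells. Its arguments: {"type":"object","properties":{"targets":{"type":"array"},"newtons":{"type":"number"}},"required":["targets"]}

```bash
mkdir -p pics
cat > h.py <<'E'
import numpy as np, cv2
from workcell import manip
def grab(name):
    p,d=manip.read_camera(name); return p,d,manip.camera_params(name)
def cloud(d,c):
    h,w=d.shape; K=np.array([[c['fx'],0,c['cx']],[0,c['fy'],c['cy']],[0,0,1.]])
    u,v=np.meshgrid(np.arange(w),np.arange(h))
    n=cv2.undistortPoints(np.stack([u,v],-1).reshape(-1,1,2).astype(np.float64),K,np.array(c['D'],float)).reshape(h,w,2)
    P=np.stack([n[...,0]*d,-n[...,1]*d,-d],-1); T=np.array(c['cam_to_world'])
    W=P@T[:3,:3].T+T[:3,3]; W[d==0]=np.nan; return W
E
python3 - <<'E'
from h import *
for n in('top','scene'):
    p,d,c=grab(n); cv2.imwrite(f'pics/{n}0.png',p[...,::-1]); np.savez(f'{n}0.npz',p=p,W=cloud(d,c))
    print(n,c['fx'],np.round(c['cam_to_world'],3).tolist())
s=manip.observe(); print(s)
E
```

```text
top 418.0976892811399 [[-0.002, 0.996, -0.094, 0.412], [-1.0, -0.003, -0.003, -0.051], [-0.003, 0.094, 0.996, 1.377], [0.0, 0.0, 0.0, 1.0]]
scene 363.3139066620716 [[-0.413, -0.686, 0.599, 1.112], [0.911, -0.315, 0.266, 0.205], [0.006, 0.655, 0.755, 0.837], [0.0, 0.0, 0.0, 1.0]]
{'t': 0.1, 'joint_pos': array([-1.17699235e+00,  4.23775287e-01,  1.63059499e+00,  2.20300574e-05,
        1.08860597e+00, -1.90739401e-02]), 'dq': array([ 0.00064676, -0.00061928, -0.0025261 ,  0.00076574, -0.00026417,
       -0.00232696]), 'joint_torque': array([ 1.20713034e-04, -5.45612383e+01, -2.74324214e+01,  6.46381290e-02,
        1.87387259e-02, -7.68108777e-06]), 'tool_pos': array([ 0.25057504, -0.57202695,  0.22197995]), 'ee_rot': array([[ 9.15973980e-01,  4.01237343e-01, -5.12863664e-04],
       [ 4.01237668e-01, -9.15973079e-01,  1.28517123e-03],
       [ 4.58893798e-05, -1.38296363e-03, -9.99999043e-01]]), 'contact_force': array([-0.54018187, -0.16934687,  0.32954102]), 'moment': array([ 0.01294498, -0.00798589,  0.03110595]), 'finger_force': 0.0, 'finger_gap': 0.0876678359613007}
```

View pics/top0.png

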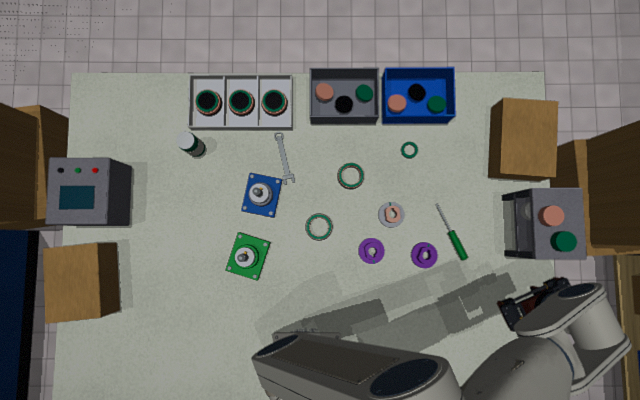

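View pics/scene0.png

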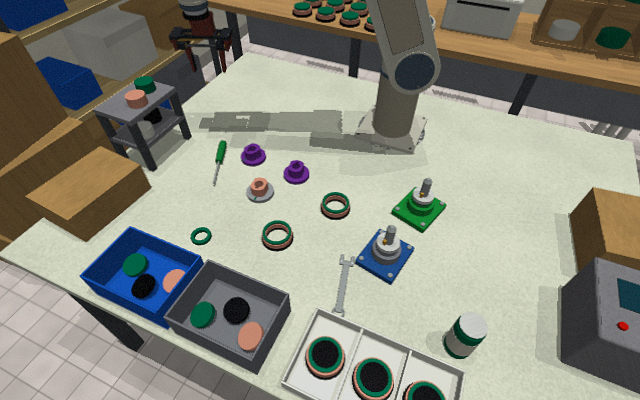

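The top view shows the hub at about (391,214) and the blue stand at (262,195). In the scene view they are at (260,188) and (388,248). Next I make enlarged crops and take measurements.

Run:
```python
from h import *
t=np.load('top0.npz'); s=np.load('scene0.npz')
cr=lambda p,u,v,r=25:cv2.resize(p[v-r:v+r,u-r:u+r],(390,290) if 0 else (300,300),interpolation=cv2.INTER_CUBIC)
im=np.vstack([np.hstack([cr(t['p'],391,214),cr(t['p'],262,195)]),np.hstack([cr(s['p'],260,188),cr(s['p'],388,245,32)])])
cv2.imwrite('pics/crops.png',im[...,::-1])
def fit(q):
    (x,y),r=cv2.minEnclosingCircle(q.astype(np.float32)); return np.round([x,y,r,*np.median(q,0)],4)
for n,D,hub,st in(('top',t,(391,214),(262,195)),('scene',s,(260,188),(388,248))):
    W=D['W'];p=D['p'].astype(int)
    def box(c,r): return W[c[1]-r:c[1]+r,c[0]-r:c[0]+r].reshape(-1,3),p[c[1]-r:c[1]+r,c[0]-r:c[0]+r].reshape(-1,3)
    w,c=box(hub,18); 
    print(n,'hub z hist',np.histogram(w[:,2],np.arange(-.01,.06,.005))[0])
    for lo,hi in((.006,.018),(.036,.048),(.006,.05)):
        m=(w[:,2]>lo)&(w[:,2]<hi); print(lo,m.sum(),fit(w[m][:,:2]))
    g=(c[:,1]>c[:,0]+25)&(c[:,1]>c[:,2]+10)&(w[:,2]>.005); print('green',w[g].round(4).tolist())
    w,c=box(st,32)
    for lo,hi in((.012,.026),(.042,.053),(.068,.08),(.08,.1),(.1,.13),(.13,.15)):
        m=(w[:,2]>lo)&(w[:,2]<hi); print(lo,m.sum(),fit(w[m][:,:2]) if m.sum() else '')
    m=(w[:,2]>.012)&(w[:,2]<.026)&(c[:,2]>c[:,0]+40)
    print('base',m.sum(),cv2.minAreaRect((w[m][:,:2]*1000).astype(np.float32)))
    y=(c[:,0]>c[:,2]+35)&(w[:,2]>.07)&(w[:,2]<.1);print('brass',w[y].round(3).tolist())
```

```text
top hub z hist [ 85 495 222 132 151  29   5   9   9  67  75   8   0]
0.006 294 [ 0.4749 -0.2878  0.0577  0.4831 -0.2715]
0.036 145 [ 0.4852 -0.2755  0.0272  0.4816 -0.2769]
0.006 472 [ 0.4749 -0.2878  0.0577  0.4846 -0.273 ]
green [[0.5221, -0.2733, 0.0136], [0.519, -0.2738, 0.0103], [0.5157, -0.2736, 0.0115]]
0.012 876 [0.5562 0.1318 0.0986 0.5457 0.1421]
0.042 133 [0.5508 0.1484 0.038  0.5398 0.1335]
0.068 194 [0.5508 0.1488 0.0299 0.545  0.1455]
0.08 18 [0.5584 0.1499 0.0217 0.5557 0.1391]
0.1 34 [0.5512 0.1481 0.0124 0.5471 0.1429]
0.13 27 [0.5512 0.148  0.0115 0.5521 0.1487]
base 781 ((551.0662841796875, 147.28965759277344), (108.69557189941406, 128.08029174804688), 78.15181732177734)
brass [[0.567, 0.141, 0.087], [0.569, 0.14, 0.072], [0.563, 0.144, 0.092], [0.563, 0.14, 0.092], [0.564, 0.138, 0.088], [0.565, 0.137, 0.074], [0.56, 0.14, 0.093], [0.561, 0.138, 0.086]]
scene hub z hist [  2 506 279  71 169  25  26  28  33  60  92   1   0]
0.006 244 [ 0.4863 -0.2761  0.0432  0.5036 -0.2601]
0.036 146 [ 0.4863 -0.2762  0.028   0.4878 -0.2765]
0.006 498 [ 0.4863 -0.2761  0.0432  0.4
[... 327 characters left out ...]
5 [0.5559 0.149  0.0132 0.5599 0.149 ]
0.1 88 [0.5511 0.1494 0.012  0.5583 0.1502]
0.13 38 [0.552  0.1493 0.0092 0.5522 0.1493]
base 865 ((510.27105712890625, 157.1787872314453), (109.28018951416016, 214.94195556640625), 78.5484848022461)
brass [[0.562, 0.139, 0.093], [0.558, 0.141, 0.09], [0.561, 0.137, 0.087], [0.561, 0.139, 0.088], [0.562, 0.142, 0.091], [0.56, 0.144, 0.09], [0.562, 0.138, 0.084], [0.565, 0.141, 0.09], [0.563, 0.143, 0.089], [0.564, 0.145, 0.091], [0.562, 0.138, 0.08], [0.565, 0.141, 0.086], [0.567, 0.144, 0.089], [0.562, 0.146, 0.084], [0.562, 0.139, 0.076], [0.563, 0.141, 0.079], [0.565, 0.144, 0.083], [0.562, 0.139, 0.072], [0.564, 0.142, 0.076], [0.564, 0.145, 0.078]]
```

View pics/crops.png

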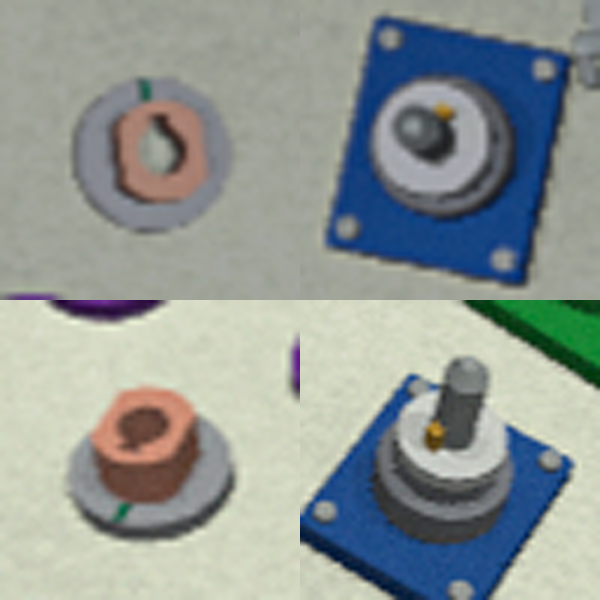

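The crops show the hub's keyway and green line pointing to about world +x, at yaw ≈ +0.08. The brass key points to about -0.5 rad in world, and the stand centre is (0.551, 0.149). I'll grasp with the half-turned tool so joint 6 stays in range.

```bash
cat >> h.py <<'E'
from scipy.spatial.transform import Rotation as Ro
def goal(x,y,z,yaw):
    s=manip.observe(); R=np.array(s['ee_rot']); c,q=np.cos(yaw),np.sin(yaw)
    G=np.array([[c,q,0],[q,-c,0],[0,0,-1.]])
    print('dp',np.round(R.T@(np.array([x,y,z])-s['tool_pos']),4),'rot',np.round(Ro.from_matrix(R.T@G).as_rotvec(),4))
    stat(s)
def stat(s=None):
    s=s or manip.observe(); R=np.array(s['ee_rot'])
    print('t',round(s['t'],2),'p',np.round(s['tool_pos'],4),'yaw',round(np.arctan2(R[1,0],R[0,0]),4),'F',np.round(s['contact_force'],1),'M',np.round(s['moment'],2),'gap',round(s['finger_gap'],4),'ff',round(s['finger_force'],1),'j6',round(s['joint_pos'][5],3))
E
python3 -c "
from h import *
goal(.4855,-.276,.15,3.22)"
```

```text
dp [ 0.334  -0.1768  0.0722] rot [-3.0000e-04 -2.0000e-03 -2.8071e+00]
t 0.1 p [ 0.2506 -0.572   0.222 ] yaw 0.4129 F [-0.5 -0.2  0.3] M [ 0.01 -0.01  0.03] gap 0.0877 ff 0.0 j6 -0.019
```

Emit:
play_rows:
  targets:
    - {"dp": [0.334,-0.177,0.05],"delta_rot": [0,0,-0.9],"claw": 100}
    - {"dp": [0.334,-0.177,0.05],"delta_rot": [0,0,-0.9],"claw": 100}
    - {"dp": [0.334,-0.177,0.05],"delta_rot": [0,0,-0.9],"claw": 100}
    - {"dp": [0.334,-0.177,0.05],"delta_rot": [0,0,-0.9],"claw": 100}
    - {"dp": [0.334,-0.177,0.05],"delta_rot": [0,0,-0.9],"claw": 100}
    - {"dp": [0.334,-0.177,0.05],"delta_rot": [0,0,-0.9],"claw": 100}
    - {"dp": [0.334,-0.177,0.05],"delta_rot": [0,0,-0.9],"claw": 100}
    - {"dp": [0.334,-0.177,0.05],"delta_rot": [0,0,-0.9],"claw": 100}
  newtons: 20

```text
t: 0.77
tool_pos: [0.4568, -0.3117, 0.1785]
ee_rot: [[0.249, 0.969, -0.0], [0.969, -0.249, 0.0], [0.0, -0.0, -1.0]]
contact_force: [0.6, 0.0, 0.4]
finger_gap: 0.0881
finger_force: 0.0
```

Emit:
play_rows:
  targets:
    - {"dp": [0,0,0],"delta_rot": [0,0,-0.95],"claw": 100}
    - {"dp": [0,0,0],"delta_rot": [0,0,-0.95],"claw": 100}
    - {"dp": [0,0,0],"delta_rot": [0,0,-0.95],"claw": 100}
    - {"dp": [0,0,0],"delta_rot": [0,0,-0.95],"claw": 100}
    - {"dp": [0,0,0],"delta_rot": [0,0,-0.95],"claw": 100}
    - {"dp": [0,0,0],"delta_rot": [0,0,-0.95],"claw": 100}
    - {"dp": [0,0,0],"delta_rot": [0,0,-0.95],"claw": 100}
    - {"dp": [0,0,0],"delta_rot": [0,0,-0.95],"claw": 100}

```text
t: 1.43
tool_pos: [0.4559, -0.3134, 0.1786]
ee_rot: [[-0.643, 0.766, -0.001], [0.766, 0.643, 0.0], [0.001, -0.0, -1.0]]
contact_force: [-0.1, -0.9, 0.4]
finger_gap: 0.088
finger_force: 0.0
```

```bash
python3 -c "
from h import *
goal(.4855,-.276,.10,3.22)
t=np.load('top0.npz');W=t['W'][196:232,373:409].reshape(-1,3);p=t['p'][196:232,373:409].reshape(-1,3).astype(int)
m=(W[:,2]>.034)&(p[:,0]>p[:,2]+25);q=(W[m][:,:2]*1000).astype(np.float32);print(m.sum(),cv2.minAreaRect(q))
s=np.load('scene0.npz');W=s['W'][165:212,237:283].reshape(-1,3);p=s['p'][165:212,237:283].reshape(-1,3).astype(int)
m=(W[:,2]>.036)&(p[:,0]>p[:,2]+25);q=(W[m][:,:2]*1000).astype(np.float32);print(m.sum(),cv2.minAreaRect(q))
"
```

```text
dp [0.0095 0.0467 0.0786] rot [ 2.000e-04 -8.000e-04 -9.507e-01]
t 1.43 p [ 0.4559 -0.3134  0.1786] yaw 2.2693 F [-0.1 -0.9  0.4] M [-0.01 -0.12 -0.04] gap 0.088 ff 0.0 j6 -1.322
153 ((485.0312805175781, -276.048828125), (51.784610748291016, 44.78943634033203), 7.356227874755859)
146 ((485.82965087890625, -277.01934814453125), (54.799713134765625, 45.53420639038086), 0.6847781538963318)
```

Emit:
play_rows:
  targets:
    - {"dp": [0.0095,0.047,0.08],"delta_rot": [0,0,-0.942],"claw": 100}
    - {"dp": [0.0095,0.047,0.08],"delta_rot": [0,0,-0.942],"claw": 100}
    - {"dp": [0.0095,0.047,0.08],"delta_rot": [0,0,-0.942],"claw": 100}
    - {"dp": [0.0095,0.047,0.08],"delta_rot": [0,0,-0.942],"claw": 100}
    - {"dp": [0.0095,0.047,0.08],"delta_rot": [0,0,-0.942],"claw": 100}
    - {"dp": [0.0095,0.047,0.08],"delta_rot": [0,0,-0.942],"claw": 100}
    - {"dp": [0.0095,0.047,0.08],"delta_rot": [0,0,-0.942],"claw": 100}
    - {"dp": [0.0095,0.047,0.08],"delta_rot": [0,0,-0.942],"claw": 100}

```text
t: 2.1
tool_pos: [0.486, -0.2761, 0.0985]
ee_rot: [[-0.998, -0.07, -0.001], [-0.07, 0.998, 0.0], [0.001, 0.0, -1.0]]
contact_force: [0.2, -0.5, -0.3]
finger_gap: 0.088
finger_force: 0.0
```

```bash
python3 -c "
from h import *
goal(.4855,-.2765,.017,3.211)"
```

```text
dp [ 0.0005 -0.0004  0.0815] rot [ 0.0005 -0.0008  0.0003]
t 2.1 p [ 0.486  -0.2761  0.0985] yaw -3.0719 F [ 0.2 -0.5 -0.3] M [ 0.04 -0.11  0.01] gap 0.088 ff 0.0 j6 -2.178
```

Emit:
play_rows:
  targets:
    - {"dp": [0.0005,0,0.016],"delta_rot": [0,0,0],"claw": 100}
    - {"dp": [0.0005,0,0.032],"delta_rot": [0,0,0],"claw": 100}
    - {"dp": [0.0005,0,0.048],"delta_rot": [0,0,0],"claw": 100}
    - {"dp": [0.0005,0,0.062],"delta_rot": [0,0,0],"claw": 100}
    - {"dp": [0.0005,0,0.072],"delta_rot": [0,0,0],"claw": 100}
    - {"dp": [0.0005,0,0.078],"delta_rot": [0,0,0],"claw": 100}
    - {"dp": [0.0005,0,0.081],"delta_rot": [0,0,0],"claw": 100}
    - {"dp": [0.0005,0,0.081],"delta_rot": [0,0,0],"claw": 100}

```text
t: 2.77
tool_pos: [0.4856, -0.2762, 0.0175]
ee_rot: [[-0.998, -0.063, -0.001], [-0.063, 0.998, 0.0], [0.001, 0.0, -1.0]]
contact_force: [-0.2, 0.1, 1.0]
finger_gap: 0.0872
finger_force: 0.0
```

Emit:
play_rows:
  targets:
    - {"dp": [0,0,0],"delta_rot": [0,0,0],"claw": 40}
    - {"dp": [0,0,0],"delta_rot": [0,0,0],"claw": 40}
    - {"dp": [0,0,0],"delta_rot": [0,0,0],"claw": 40}
    - {"dp": [0,0,0],"delta_rot": [0,0,0],"claw": 40}
    - {"dp": [0,0,0],"delta_rot": [0,0,0],"claw": 40}
    - {"dp": [0,0,0],"delta_rot": [0,0,0],"claw": 40}
    - {"dp": [0,0,0],"delta_rot": [0,0,0],"claw": 40}
    - {"dp": [0,0,0],"delta_rot": [0,0,0],"claw": 40}
  newtons: 25

```text
t: 3.43
tool_pos: [0.4858, -0.2763, 0.0181]
ee_rot: [[-0.998, -0.063, 0.0], [-0.063, 0.998, 0.0], [-0.0, 0.0, -1.0]]
contact_force: [0.2, 0.4, 2.0]
finger_gap: 0.044
finger_force: 24.7
```

```bash
python3 -c "
from h import *
stat()"
```

```text
t 3.43 p [ 0.4858 -0.2763  0.0181] yaw -3.0785 F [0.2 0.4 2. ] M [ 0.31 -0.15  0.04] gap 0.044 ff 24.7 j6 -2.173
```

Emit:
play_rows:
  targets:
    - {"dp": [0,0,-0.015],"delta_rot": [0,0,0],"claw": 40}
    - {"dp": [0,0,-0.04],"delta_rot": [0,0,0],"claw": 40}
    - {"dp": [0,0,-0.07],"delta_rot": [0,0,0],"claw": 40}
    - {"dp": [0,0.01,-0.1],"delta_rot": [0,0,0.03],"claw": 40}
    - {"dp": [-0.005,0.03,-0.13],"delta_rot": [0,0,0.06],"claw": 40}
    - {"dp": [-0.01,0.055,-0.155],"delta_rot": [0,0,0.09],"claw": 40}
    - {"dp": [-0.02,0.085,-0.17],"delta_rot": [0,0,0.12],"claw": 40}
    - {"dp": [-0.025,0.12,-0.17],"delta_rot": [0,0,0.15],"claw": 40}

```text
t: 4.1
tool_pos: [0.5057, -0.1553, 0.1914]
ee_rot: [[-0.996, 0.09, 0.007], [0.09, 0.996, -0.002], [-0.007, -0.002, -1.0]]
contact_force: [0.6, -0.3, -3.1]
finger_gap: 0.0439
finger_force: 24.7
```

```bash
python3 -c "
from h import *
goal(.551,.1487,.185,2.94)"
```

```text
dp [-0.0178  0.3068  0.006 ] rot [-0.0013  0.0068  0.1117]
t 4.1 p [ 0.5057 -0.1553  0.1914] yaw 3.0517 F [ 0.6 -0.3 -3.1] M [ 0.1  -0.2  -0.04] gap 0.0439 ff 24.7 j6 -1.801
```

Emit:
play_rows:
  targets:
    - {"dp": [-0.003,0.04,0],"delta_rot": [0,0,0.02],"claw": 40}
    - {"dp": [-0.005,0.08,0],"delta_rot": [0,0,0.04],"claw": 40}
    - {"dp": [-0.007,0.12,0],"delta_rot": [0,0,0.06],"claw": 40}
    - {"dp": [-0.009,0.16,0],"delta_rot": [0,0,0.08],"claw": 40}
    - {"dp": [-0.012,0.2,0],"delta_rot": [0,0,0.1],"claw": 40}
    - {"dp": [-0.014,0.235,0],"delta_rot": [0,0,0.1],"claw": 40}
    - {"dp": [-0.016,0.265,0],"delta_rot": [0,0,0.1],"claw": 40}
    - {"dp": [-0.017,0.285,0],"delta_rot": [0,0,0.1],"claw": 40}

```text
t: 4.77
tool_pos: [0.5444, 0.1303, 0.1874]
ee_rot: [[-0.983, 0.184, -0.001], [0.184, 0.983, 0.0], [0.001, 0.0, -1.0]]
contact_force: [1.2, -0.5, -3.7]
finger_gap: 0.0441
finger_force: 24.7
```

```bash
python3 -c "
from h import *
goal(.551,.1487,.185,2.94)"
```

```text
dp [-0.0031  0.0193  0.0024] rot [ 0.0001 -0.0009  0.0166]
t 4.77 p [0.5444 0.1303 0.1874] yaw 2.9566 F [ 1.2 -0.5 -3.7] M [ 0.04 -0.18  0.01] gap 0.0441 ff 24.7 j6 -1.173
```

Emit:
play_rows:
  targets:
    - {"dp": [-0.001,0.008,0],"delta_rot": [0,0,0.016],"claw": 40}
    - {"dp": [-0.002,0.014,0],"delta_rot": [0,0,0.016],"claw": 40}
    - {"dp": [-0.003,0.018,0.003],"delta_rot": [0,0,0.016],"claw": 40}
    - {"dp": [-0.003,0.0195,0.01],"delta_rot": [0,0,0.016],"claw": 40}
    - {"dp": [-0.003,0.0195,0.018],"delta_rot": [0,0,0.016],"claw": 40}
    - {"dp": [-0.003,0.0195,0.022],"delta_rot": [0,0,0.016],"claw": 40}
    - {"dp": [-0.003,0.0195,0.022],"delta_rot": [0,0,0.016],"claw": 40}
    - {"dp": [-0.003,0.0195,0.022],"delta_rot": [0,0,0.016],"claw": 40}

```text
t: 5.43
tool_pos: [0.5509, 0.1453, 0.1653]
ee_rot: [[-0.979, 0.202, -0.001], [0.202, 0.979, -0.0], [0.001, -0.001, -1.0]]
contact_force: [0.2, 0.7, -4.1]
finger_gap: 0.0444
finger_force: 24.7
```

```bash
python3 -c "
from h import *
goal(.551,.1487,.165,2.94)
ims=[]
for n,(u,v) in(('scene',(388,225)),('top',(260,195))):
    p,d,c=grab(n);W=cloud(d,c);r=45
    ims.append(cv2.resize(p[v-r:v+r,u-r:u+r],(390,390),interpolation=cv2.INTER_CUBIC))
    np.savez(n+'1.npz',p=p,W=W)
    w=W[v-r:v+r,u-r:u+r].reshape(-1,3);m=(np.hypot(w[:,0]-.551,w[:,1]-.149)<.06)
    print(n,np.histogram(w[m,2],np.arange(.06,.25,.01))[0])
    for lo,hi in((.15,.168),):
        q=w[m&(w[:,2]>lo)&(w[:,2]<hi)];print(len(q),np.round([q.min(0),q.max(0)],4),cv2.minEnclosingCircle(q[:,:2].astype(np.float32)))
cv2.imwrite('pics/above.png',np.hstack(ims)[...,::-1])
"
```

```text
dp [0.0006 0.0033 0.0003] rot [-0.0007 -0.0013 -0.002 ]
t 5.43 p [0.5509 0.1453 0.1653] yaw 2.938 F [ 0.2  0.7 -4.1] M [-0.02 -0.17 -0.05] gap 0.0444 ff 24.7 j6 -1.13
scene [ 36 256  29  24  10   0   0   0  31 359 101 118 269  59  40  44  26  14]
445 [[0.5274 0.102  0.1501]
 [0.5919 0.1874 0.1679]] ((0.5508246421813965, 0.1449422687292099), 0.043462373316287994)
top [ 0  0  0  0  0  0  0  0  1 28  7  0  3  1  0  0  0  1]
35 [[0.5228 0.104  0.1527]
 [0.5613 0.1811 0.1623]] ((0.546955943107605, 0.14259961247444153), 0.04115603491663933)
```

View pics/above.png

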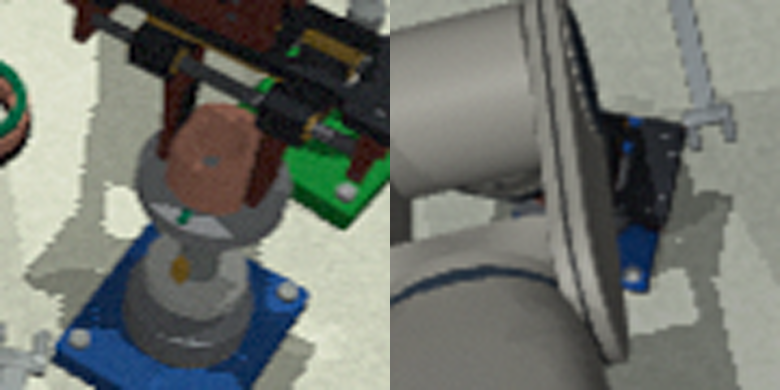

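The scene view shows the hub held level just above the shaft tip, with its centre matching the TCP. I shift 3.5 mm to the axis and then descend slowly.

Emit:
play_rows:
  targets:
    - {"dp": [0.0005,0.0017,0],"delta_rot": [0,0,0],"claw": 40}
    - {"dp": [0.0005,0.0035,0],"delta_rot": [0,0,0],"claw": 40}
    - {"dp": [0.0005,0.0035,0.003],"delta_rot": [0,0,0],"claw": 40}
    - {"dp": [0.0005,0.0035,0.006],"delta_rot": [0,0,0],"claw": 40}
    - {"dp": [0.0005,0.0035,0.01],"delta_rot": [0,0,0],"claw": 40}
    - {"dp": [0.0005,0.0035,0.014],"delta_rot": [0,0,0],"claw": 40}
    - {"dp": [0.0005,0.0035,0.017],"delta_rot": [0,0,0],"claw": 40}
    - {"dp": [0.0005,0.0035,0.017],"delta_rot": [0,0,0],"claw": 40}

```text
t: 6.2
tool_pos: [0.551, 0.1494, 0.148]
ee_rot: [[-0.979, 0.201, -0.002], [0.201, 0.98, -0.0], [0.001, -0.001, -1.0]]
contact_force: [-0.2, -0.3, -3.4]
finger_gap: 0.0439
finger_force: 24.7
```

```bash
python3 -c "
from h import *
goal(.551,.149,.13,2.94)"
```

```text
dp [-0.0001 -0.0004  0.018 ] rot [-0.0007 -0.0015 -0.0012]
t 6.2 p [0.551  0.1494 0.148 ] yaw 2.9388 F [-0.2 -0.3 -3.4] M [ 0.07 -0.14  0.01] gap 0.0439 ff 24.7 j6 -1.124
```

Emit:
play_rows:
  targets:
    - {"dp": [0,-0.0003,0.003],"delta_rot": [0,0,0],"claw": 40}
    - {"dp": [0,-0.0003,0.006],"delta_rot": [0,0,0],"claw": 40}
    - {"dp": [0,-0.0003,0.009],"delta_rot": [0,0,0],"claw": 40}
    - {"dp": [0,-0.0003,0.012],"delta_rot": [0,0,0],"claw": 40}
    - {"dp": [0,-0.0003,0.015],"delta_rot": [0,0,0],"claw": 40}
    - {"dp": [0,-0.0003,0.018],"delta_rot": [0,0,0],"claw": 40}
    - {"dp": [0,-0.0003,0.02],"delta_rot": [0,0,0],"claw": 40}
    - {"dp": [0,-0.0003,0.02],"delta_rot": [0,0,0],"claw": 40}

```text
t: 6.87
tool_pos: [0.5512, 0.1492, 0.1284]
ee_rot: [[-0.98, 0.201, -0.001], [0.201, 0.98, -0.0], [0.001, -0.0, -1.0]]
contact_force: [0.2, 0.3, -4.2]
finger_gap: 0.0444
finger_force: 24.7
```

```bash
python3 -c "
from h import *
goal(.551,.149,.11,2.94)"
```

```text
dp [ 0.0001 -0.0003  0.0184] rot [-0.0004 -0.0008 -0.0012]
t 6.87 p [0.5512 0.1492 0.1284] yaw 2.9388 F [ 0.2  0.3 -4.2] M [ 0.06 -0.14 -0.01] gap 0.0444 ff 24.7 j6 -1.124
```

Emit:
play_rows:
  targets:
    - {"dp": [0,0,0.003],"delta_rot": [0,0,0],"claw": 40}
    - {"dp": [0,0,0.006],"delta_rot": [0,0,0],"claw": 40}
    - {"dp": [0,0,0.009],"delta_rot": [0,0,0],"claw": 40}
    - {"dp": [0,0,0.012],"delta_rot": [0,0,0],"claw": 40}
    - {"dp": [0,0,0.014],"delta_rot": [0,0,0],"claw": 40}
    - {"dp": [0,0,0.016],"delta_rot": [0,0,0],"claw": 40}
    - {"dp": [0,0,0.016],"delta_rot": [0,0,0],"claw": 40}
    - {"dp": [0,0,0.016],"delta_rot": [0,0,0],"claw": 40}

```text
t: 7.53
tool_pos: [0.5514, 0.1493, 0.1128]
ee_rot: [[-0.98, 0.201, -0.0], [0.201, 0.98, -0.0], [0.0, -0.0, -1.0]]
contact_force: [0.1, -0.6, -3.9]
finger_gap: 0.0442
finger_force: 24.7
```

Emit:
play_rows:
  targets:
    - {"dp": [0,0,0.001],"delta_rot": [0,0,0],"claw": 40}
    - {"dp": [0,0,0.002],"delta_rot": [0,0,0],"claw": 40}
    - {"dp": [0,0,0.003],"delta_rot": [0,0,0],"claw": 40}
    - {"dp": [0,0,0.004],"delta_rot": [0,0,0],"claw": 40}
    - {"dp": [0,0,0.0045],"delta_rot": [0,0,0],"claw": 40}
    - {"dp": [0,0,0.005],"delta_rot": [0,0,0],"claw": 40}
    - {"dp": [0,0,0.005],"delta_rot": [0,0,0],"claw": 40}
    - {"dp": [0,0,0.005],"delta_rot": [0,0,0],"claw": 40}

```text
t: 8.2
tool_pos: [0.5516, 0.1493, 0.1083]
ee_rot: [[-0.98, 0.201, 0.0], [0.201, 0.98, 0.0], [-0.0, 0.0, -1.0]]
contact_force: [-3.0, 0.1, 3.5]
finger_gap: 0.0445
finger_force: 24.7
```

```bash
python3 -c "
from h import *
goal(.551,.149,.11,2.94)"
```

```text
dp [ 0.0005 -0.0005 -0.0017] rot [ 0.0001  0.0002 -0.0012]
t 8.2 p [0.5516 0.1493 0.1083] yaw 2.9388 F [-3.   0.1  3.5] M [-0.04  0.25 -0.04] gap 0.0445 ff 24.7 j6 -1.124
```

Emit:
play_rows:
  targets:
    - {"dp": [0.0003,0,0.001],"delta_rot": [0,0,0.02],"claw": 40}
    - {"dp": [0.0003,0,0.001],"delta_rot": [0,0,0.05],"claw": 40}
    - {"dp": [0.0003,0,0.001],"delta_rot": [0,0,0.08],"claw": 40}
    - {"dp": [0.0003,0,0.001],"delta_rot": [0,0,0.11],"claw": 40}
    - {"dp": [0.0003,0,0.001],"delta_rot": [0,0,0.14],"claw": 40}
    - {"dp": [0.0003,0,0.001],"delta_rot": [0,0,0.17],"claw": 40}
    - {"dp": [0.0003,0,0.001],"delta_rot": [0,0,0.19],"claw": 40}
    - {"dp": [0.0003,0,0.001],"delta_rot": [0,0,0.19],"claw": 40}

```text
t: 8.87
tool_pos: [0.5519, 0.1494, 0.1073]
ee_rot: [[-0.923, 0.384, 0.001], [0.384, 0.923, 0.0], [-0.001, 0.001, -1.0]]
contact_force: [0.4, -0.7, 2.5]
finger_gap: 0.044
finger_force: 24.8
```

```bash
python3 -c "
from h import *
goal(.551,.149,.11,2.94)"
```

```text
dp [ 0.0007 -0.0007 -0.0027] rot [ 0.0005  0.0014 -0.1923]
t 8.87 p [0.5519 0.1494 0.1073] yaw 2.7477 F [ 0.4 -0.7  2.5] M [-0.3  -0.24  0.05] gap 0.044 ff 24.8 j6 -0.933
```

Emit:
play_rows:
  targets:
    - {"dp": [0,0,0.0005],"delta_rot": [0,0,0.015],"claw": 40}
    - {"dp": [0,0,0.0005],"delta_rot": [0,0,0.03],"claw": 40}
    - {"dp": [0,0,0.0005],"delta_rot": [0,0,0.045],"claw": 40}
    - {"dp": [0,0,0.0005],"delta_rot": [0,0,0.06],"claw": 40}
    - {"dp": [0,0,0.0005],"delta_rot": [0,0,0.075],"claw": 40}
    - {"dp": [0,0,0.0005],"delta_rot": [0,0,0.09],"claw": 40}
    - {"dp": [0,0,0.0005],"delta_rot": [0,0,0.1],"claw": 40}
    - {"dp": [0,0,0.0005],"delta_rot": [0,0,0.1],"claw": 40}

```text
t: 9.53
tool_pos: [0.5516, 0.1495, 0.1066]
ee_rot: [[-0.881, 0.474, 0.001], [0.474, 0.881, 0.0], [-0.001, 0.001, -1.0]]
contact_force: [2.4, -1.4, 3.3]
finger_gap: 0.0441
finger_force: 24.8
```

```bash
python3 -c "
from h import *
goal(.551,.149,.11,2.94)"
```

```text
dp [ 0.0003 -0.0007 -0.0034] rot [ 0.0006  0.0007 -0.2921]
t 9.53 p [0.5516 0.1495 0.1066] yaw 2.6479 F [ 2.4 -1.4  3.3] M [-0.29 -0.72  0.02] gap 0.0441 ff 24.8 j6 -0.833
```

Emit:
play_rows:
  targets:
    - {"dp": [0,0,0.0005],"delta_rot": [0,0,0.015],"claw": 40}
    - {"dp": [0,0,0.0005],"delta_rot": [0,0,0.03],"claw": 40}
    - {"dp": [0,0,0.0005],"delta_rot": [0,0,0.045],"claw": 40}
    - {"dp": [0,0,0.0005],"delta_rot": [0,0,0.06],"claw": 40}
    - {"dp": [0,0,0.0005],"delta_rot": [0,0,0.075],"claw": 40}
    - {"dp": [0,0,0.0005],"delta_rot": [0,0,0.09],"claw": 40}
    - {"dp": [0,0,0.0005],"delta_rot": [0,0,0.1],"claw": 40}
    - {"dp": [0,0,0.0005],"delta_rot": [0,0,0.1],"claw": 40}

```text
t: 10.2
tool_pos: [0.5505, 0.1493, 0.1054]
ee_rot: [[-0.829, 0.559, -0.002], [0.559, 0.829, -0.0], [0.001, -0.001, -1.0]]
contact_force: [0.3, -0.5, -4.4]
finger_gap: 0.0441
finger_force: 24.7
```

```bash
python3 -c "
from h import *
goal(.551,.149,.11,2.94)"
```

```text
dp [-0.0006  0.     -0.0046] rot [-0.0008 -0.0014 -0.392 ]
t 10.2 p [0.5505 0.1493 0.1054] yaw 2.548 F [ 0.3 -0.5 -4.4] M [-0.03 -0.14 -0.03] gap 0.0441 ff 24.7 j6 -0.733
```

The force fell back to just the hub's weight, so the keyway has dropped over the key. I bring the hub down.

Emit:
play_rows:
  targets:
    - {"dp": [0,0,0.0005],"delta_rot": [0,0,0],"claw": 40}
    - {"dp": [0,0,0.001],"delta_rot": [0,0,0],"claw": 40}
    - {"dp": [0,0,0.002],"delta_rot": [0,0,0],"claw": 40}
    - {"dp": [0,0,0.003],"delta_rot": [0,0,0],"claw": 40}
    - {"dp": [0,0,0.004],"delta_rot": [0,0,0],"claw": 40}
    - {"dp": [0,0,0.005],"delta_rot": [0,0,0],"claw": 40}
    - {"dp": [0,0,0.005],"delta_rot": [0,0,0],"claw": 40}
    - {"dp": [0,0,0.005],"delta_rot": [0,0,0],"claw": 40}

```text
t: 10.87
tool_pos: [0.5512, 0.1493, 0.1009]
ee_rot: [[-0.829, 0.559, -0.0], [0.559, 0.829, -0.0], [0.0, -0.0, -1.0]]
contact_force: [0.3, 0.4, -3.1]
finger_gap: 0.0441
finger_force: 24.7
```

```bash
python3 -c "
from h import *
stat()"
```

```text
t 10.87 p [0.5512 0.1493 0.1009] yaw 2.5488 F [ 0.3  0.4 -3.1] M [ 0.02 -0.1   0.04] gap 0.0441 ff 24.7 j6 -0.734
```

Emit:
play_rows:
  targets:
    - {"dp": [0,0,0.001],"delta_rot": [0,0,0],"claw": 40}
    - {"dp": [0,0,0.002],"delta_rot": [0,0,0],"claw": 40}
    - {"dp": [0,0,0.003],"delta_rot": [0,0,0],"claw": 40}
    - {"dp": [0,0,0.004],"delta_rot": [0,0,0],"claw": 40}
    - {"dp": [0,0,0.005],"delta_rot": [0,0,0],"claw": 40}
    - {"dp": [0,0,0.006],"delta_rot": [0,0,0],"claw": 40}
    - {"dp": [0,0,0.007],"delta_rot": [0,0,0],"claw": 40}
    - {"dp": [0,0,0.007],"delta_rot": [0,0,0],"claw": 40}

```text
t: 11.53
tool_pos: [0.5511, 0.1493, 0.0937]
ee_rot: [[-0.829, 0.559, -0.0], [0.559, 0.829, -0.0], [0.0, -0.0, -1.0]]
contact_force: [-0.1, 0.4, -3.3]
finger_gap: 0.0444
finger_force: 24.7
```

```bash
python3 -c "
from h import *
stat()"
```

```text
t 11.53 p [0.5511 0.1493 0.0937] yaw 2.5488 F [-0.1  0.4 -3.3] M [ 0.01 -0.08 -0.  ] gap 0.0444 ff 24.7 j6 -0.734
```

Emit:
play_rows:
  targets:
    - {"dp": [0,0,0.0005],"delta_rot": [0,0,0],"claw": 40}
    - {"dp": [0,0,0.001],"delta_rot": [0,0,0],"claw": 40}
    - {"dp": [0,0,0.0015],"delta_rot": [0,0,0],"claw": 40}
    - {"dp": [0,0,0.002],"delta_rot": [0,0,0],"claw": 40}
    - {"dp": [0,0,0.0025],"delta_rot": [0,0,0],"claw": 40}
    - {"dp": [0,0,0.003],"delta_rot": [0,0,0],"claw": 40}
    - {"dp": [0,0,0.003],"delta_rot": [0,0,0],"claw": 40}
    - {"dp": [0,0,0.003],"delta_rot": [0,0,0],"claw": 40}

```text
t: 12.2
tool_pos: [0.5513, 0.1494, 0.0912]
ee_rot: [[-0.829, 0.559, 0.0], [0.559, 0.829, 0.0], [-0.0, 0.0, -1.0]]
contact_force: [-2.8, -1.1, 4.8]
finger_gap: 0.0441
finger_force: 24.7
```

```bash
python3 -c "
from h import *
stat()"
```

```text
t 12.2 p [0.5513 0.1494 0.0912] yaw 2.5488 F [-2.8 -1.1  4.8] M [-0.06  0.28  0.04] gap 0.0441 ff 24.7 j6 -0.734
```

Emit:
play_rows:
  targets:
    - {"dp": [0,0,0],"delta_rot": [0,0,0],"claw": 40}
    - {"dp": [0,0,-0.0005],"delta_rot": [0,0,0],"claw": 40}
    - {"dp": [0,0,-0.001],"delta_rot": [0,0,0],"claw": 40}
    - {"dp": [0,0,-0.001],"delta_rot": [0,0,0],"claw": 100}
    - {"dp": [0,0,-0.001],"delta_rot": [0,0,0],"claw": 100}
    - {"dp": [0,0,-0.001],"delta_rot": [0,0,0],"claw": 100}
    - {"dp": [0,0,-0.001],"delta_rot": [0,0,0],"claw": 100}
    - {"dp": [0,0,-0.001],"delta_rot": [0,0,0],"claw": 100}

```text
t: 12.87
tool_pos: [0.5513, 0.1494, 0.0918]
ee_rot: [[-0.829, 0.559, 0.0], [0.559, 0.829, 0.0], [-0.0, 0.0, -1.0]]
contact_force: [-1.0, -0.8, 0.5]
finger_gap: 0.074
finger_force: 0.0
```

```bash
python3 -c "
from h import *
stat()"
```

```text
t 12.87 p [0.5513 0.1494 0.0918] yaw 2.5488 F [-1.  -0.8  0.5] M [ 0.   -0.11  0.02] gap 0.074 ff 0.0 j6 -0.734
```

Emit:
play_rows:
  targets:
    - {"dp": [0,0,0],"delta_rot": [0,0,0],"claw": 100}
    - {"dp": [0,0,0],"delta_rot": [0,0,0],"claw": 100}
    - {"dp": [0,0,-0.01],"delta_rot": [0,0,0],"claw": 100}
    - {"dp": [0,0,-0.03],"delta_rot": [0,0,0],"claw": 100}
    - {"dp": [0,0,-0.055],"delta_rot": [0,0,0],"claw": 100}
    - {"dp": [0,0,-0.085],"delta_rot": [0,0,0],"claw": 100}
    - {"dp": [0,0,-0.115],"delta_rot": [0,0,0],"claw": 100}
    - {"dp": [0,0,-0.14],"delta_rot": [0,0,0],"claw": 100}

```text
t: 13.53
tool_pos: [0.5515, 0.1494, 0.2349]
ee_rot: [[-0.829, 0.559, 0.002], [0.559, 0.829, 0.0], [-0.001, 0.001, -1.0]]
contact_force: [-0.1, 0.1, 0.0]
finger_gap: 0.088
finger_force: 0.0
```

```bash
python3 -c "
from h import *
stat()
p,d,c=grab('scene');W=cloud(d,c);u,v,r=388,235,45
cv2.imwrite('pics/end.png',cv2.resize(p[v-r:v+r,u-r:u+r],(500,500),interpolation=cv2.INTER_CUBIC)[...,::-1])
w=W[v-r:v+r,u-r:u+r].reshape(-1,3);m=(np.hypot(w[:,0]-.551,w[:,1]-.149)<.05)
for lo,hi in((.08,.093),(.11,.124)):
    q=w[m&(w[:,2]>lo)&(w[:,2]<hi)];print(len(q),np.median(q[:,2]),cv2.minEnclosingCircle(q[:,:2].astype(np.float32)))
    A=np.c_[q[:,:2]-[.551,.149],np.ones(len(q))];print(np.linalg.lstsq(A,q[:,2],rcond=None)[0])
"
```

```text
t 13.53 p [0.5515 0.1494 0.2349] yaw 2.5488 F [-0.1  0.1  0. ] M [ 0.   -0.12  0.03] gap 0.088 ff 0.0 j6 -0.734
411 0.08649488214042089 ((0.5499327778816223, 0.14887039363384247), 0.043781641870737076)
[-0.01338687 -0.00456695  0.086627  ]
245 0.11619635923667981 ((0.5504677295684814, 0.14842309057712555), 0.028526799753308296)
[-0.01766196 -0.01467568  0.11613612]
```

View pics/end.png

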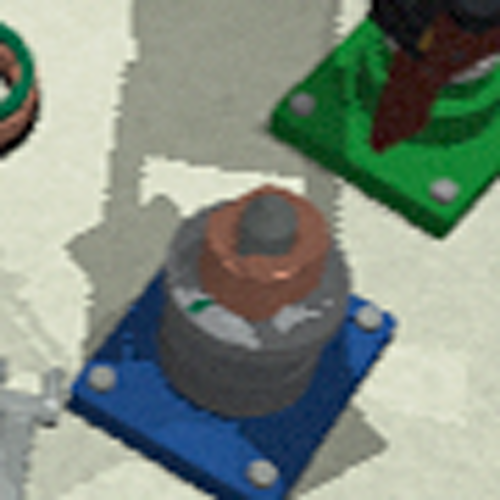

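The picture shows the hub seated level: flange top at 86.6 mm against 87 mm expected, collar top at 116 mm against 117 mm. The gripper is clear, so I hand in.

```bash
python3 -c "
from workcell import manip
print(manip.sign_off())"
```

```text
the job is handed in; nothing more can be done
None
```

The hub is keyed, home on the shoulder and released, with about 8–9 N felt at most and nothing else touched; I handed the job in at about 13.6 s, and the sign-off returned no verdict.

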